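# Lock the packed medicine box and hold the key over

### The arm

A 7-joint arm with a two-finger parallel gripper is mounted at the origin on a cart in front of the work surface, level with it; the furniture and walls round the work are solid. World frame = base frame: x ahead of the robot, y to its left, z up, the work surface at z = 0. Lengths are in m, angles in rad, forces in N, time in s.
With the tool pointing down it reaches from about 0.4 to 0.85 m from the base axis. Payload 10.4 kg.
Tool frame: the origin (TCP) lies at the very end of the fingers, on their centre line; the grasp point (between the pads) lies 19 mm behind it; z points along the fingers, y is the line along which they close (so a half turn about z gives the same grasp; the last joint's range is limited). The gripper opens to 87 mm and grips with 3 to 60 N. Pads are 19 mm wide; open, the fingers measure 117 mm over their backs; the gripper's body (75 mm by 190 mm) begins 51 mm behind the grasp point.
Start: joints at [-0.023, 0.332, -0.065, 1.46, 0.022, 1.35, -0.088], TCP at [0.625, 0, 0.223] pointing down, gripper open.
Joint ranges: [-2.6, 2.6], [-0.5, 2.12], [-1.47, 1.34], [0.16, 2.42], [-1.27, 4.41], [0.06, 2.06], [-2.6, 2.6]. Speed limits (rad/s): [2.22, 2.22, 2.79, 2.79, 3.14, 3.14, 3.14].

### API

Orientations are given as a unit quaternion [x, y, z, w].
In Python, from bench import r gives the robot as it stands.
- The arm moves only by the shell command python3 -m jog 'ROWS' [FORCE]. ROWS is a JSON list of rows, 1 to 12 of them, each of 5 numbers: dx, dy, dz in m, then a turn about the tool's z in rad, then the finger opening in m; each row is the pose to reach, as a shift and turn from the pose commanded when the command began, along the tool's axes at that moment; what a row does not reach only later rows make up. A row lasts 1/10 s, in which the tool goes at most 0.05 m and 0.15 rad, less where a joint would pass 70% of its speed; a pose out of reach is approached as far as the arm can. The fingers move at their own pace and stop on an object; FORCE is the grip in N (left out, the last holds). Time passes only in rows, so rows that do not move let the fingers close. It prints the time, the measured TCP pose, the force, the opening and the grip force at its end.
- r.read_state(): the state, without advancing time (a new reading comes with each control period).
- r.camera(name): name is "scene" or "side" or "wrist"; returns a dict with "img" (384x512x3 uint8, red, green, blue), "fx", "fy", "cx", "cy" (pixels), "pose" (4x4, takes a point from camera to world coordinates). Camera axes: x right, y down, z forward; pixel columns grow to the right and rows downward; lengths in m; the calibration is good to about 2 mm. A picture is of the moment at which its call begins. There is no depth.
- r.close_job(): hands the job in; it is judged then, once.
Trained networks look in the newest picture that a camera, given by its name, has taken for a name from the list of things; names that differ only in an ending like _2 or _b are one class to them, and where a whole thing is asked for, a point or a joint stands for the part that bears it (a point fixed in the world has none). Each returns a list of dicts, best first, with "p" (0 to 1); they miss things now and then, are a little off and sometimes report something else, mostly with a low value. They report only what shows in the picture. A call takes as long as a camera call. They do not tell look-alikes from the thing itself.
- r.recognise(camera, label): "position" ([column, row] as shares, 0 to 1, of the picture: columns of its width, rows of its height, amid what is visible of it).
- r.regions_of(camera, label): "pixels" (384x512 bool, what is visible of it) and "position" ([column, row] as shares, 0 to 1, of the picture: columns of its width, rows of its height, amid what is visible of it).
The state is a dict: "time": time; "joint_positions": joint angles; "joint_vel": joint speeds; "joint_torque": joint torques, N m; "ee_pos": TCP position; "eef_rot": TCP orientation; "ft_force": force on the tool from outside, world axes, zero at the start; "torque": the same for the moment, N m; "width": finger opening in m; "grip_force": force on a finger pad.
Only numpy, scipy, OpenCV 4.12 (cv2) and the standard library are available. Lean on these libraries where they do the work, as an engineer would, in place of code of your own. Each camera call takes 0.05 s, during which the arm holds its last target. There are 200 camera calls.

### The job

The medicine box is packed: shut its lid, take the red-headed key out of the wooden key block, push it straight down into the lock on the lid until its collar sits on the lock (the pins inside are sticky, so work the key a little if it catches), and turn it a quarter turn clockwise to the stop, so that the bolt runs out through the staple. Finish still gripping the key and holding it turned against its return spring, because I am going to thread a seal through the bolt. Leave the blue key, the kitchen timer and the matchbox where they are.

Things in the scene. Friction and masses are not known exactly. Their poses are not given: they have to be found in the camera images.
- medicine_box: White steel medicine box, 180 (its x, depth) x 240 (its y, width) x 80 mm high, open on top, standing fast on the worktop. Origin: centre of its underside; x points from its front (where the lock's staple is) to its hinged back, z up. A steel staple for the bolt stands 3 to 7 mm in front of the front wall, its top 26 mm above the box rim.
- lid (a joint): The lid's hinge along the box's far top edge, rad: 0 = shut on the rim, grows as the lid opens upward (1.5 = nearly upright). It starts open and stays at whatever angle it is left, against a friction of about 0.6 N m. When shut, the lid's top is 86.5 mm above the worktop.
- lid_hinge (a point): Point on the hinge line at the middle of the box's back top edge, 80.5 mm above the worktop. Its axes turn with the lid: y along the hinge line, -x from the hinge to the lid's free front edge (180 mm), z out of the lid's outer face (straight up when shut).
- lid_left (a point): Bare spot on the lid's outer face, clear of the lock: 160 mm from the hinge line towards the free edge, 85 mm to +y from the middle, 6 mm out of the hinge plane. Axes as lid_hinge.
- lid_right (a point): The same spot, 85 mm to -y from the middle.
- keyhole (a point): Middle of the keyhole, at the top face of the steel lock case (56 x 70 x 24 mm) on the lid, 146 mm from the hinge line; 110.5 mm above the worktop when the lid is shut. Axes as lid_hinge: the slot is 18 mm long along y, 7 mm wide along x; z points out of it. It passes a 5 mm fixed top plate, then goes on 17 mm deep in the turning plug.
- plug (a joint): The lock's turning plug, rad: 0 = at rest; grows as the key turns clockwise seen from above, to a stop at 1.45 (83 degrees). A return spring turns it back if the key is let go: 0.04 N m at the start, 0.13 N m at the stop. The key has about 0.15 rad of play in it. It drives the brass bolt 10 mm per rad out of the lock's front through the staple.
- key_red: The key to use, red plastic head, 59 mm long, 40 g, upright. Origin: tip of its bit; z up to the head, y the wide way. Bit 16 (y) x 5 (x) x 14 mm, the lowest 5 mm tapered to 10 x 2.6; round shank 5 mm; collar 16 mm across, underside 21 mm above the tip; head 28 (y) x 9 (x) x 28 mm, from 31 to 59 mm above the tip: pinch its flat faces (along x). Same after half a turn.
- key_red_head (a point): Middle of the red head, 46 mm above the key's tip.
- key_red_collar (a point): Centre of the underside of the red key's collar, 21 mm above its tip. With the key home this point is at point keyhole.
- key_block: Oak key block, 50 (x) x 150 (y) x 28 mm, fixed; origin at the centre of its underside. Three slots 7 x 18 mm, 24 mm deep, along its y at -50, 0, +50 mm. The keys stand in the two outer slots (which is where varies), collars on its top, tips 7 mm above the worktop, wide way along its y; the middle slot is empty.
- key_blue: A key of the same shape with a blue head, in the other outer slot: leave it.
- kitchen_timer: Red and white kitchen timer, 62 mm wide, 55 mm high, origin under its centre: leave it.
- matchbox: Red matchbox, 58 x 110 x 19 mm, origin under its centre: leave it.
- lock_pins (a point): Point 14 mm below the keyhole's top face: here two stiff, sticky pins, one at each end of the slot (along y), narrow it to 12 mm; they give way to a push of 10 to 20 N, less if the key is pushed slowly and worked to and fro. The key cannot turn until its bit is wholly under the top plate (collar down on the case), and cannot come out while turned.
Things that resemble listed ones, but are neither listed nor needed, are in the scene too. Leave any green look-alike of the key_red alone.

How it is judged:
On the way, in this order (a step that is already met when the one before it is completed fails the run):
1. the lid is shut (value of joint lid below 0.03 rad), for 0.2 s.
2. the red key is in the keyhole with its collar down on the lock, the lid shut (value of joint lid below 0.03 rad and z of key_red_collar in the frame of keyhole below 0.0025 m and horizontal distance between key_red_collar and keyhole below 0.004 m), for 0.1 s.
3. the plug is turned to the stop by the red key (value of joint plug above 1.25 rad and distance between key_red_collar and keyhole below 0.006 m), for 0.3 s.
At the end, for the whole second after the job is handed in: Through the last second: lid shut (under 0.03 rad), plug turned past 1.25 rad (stop at 1.45), the red key upright in the lock with its collar within 6 mm of the keyhole, at rest (under 20 mm/s), and the fingers still gripping it (more than 2 N) (all of step 3 and value of joint lid below 0.03 rad and angle between key_red's own z axis and vertical below 0.2 rad and contact force between the fingers and key_red above 2 N and linear speed of key_red below 0.02 m/s); the arm keeps its last pose, push and grip.
It fails at once if the blue key is disturbed (15 mm) (distance of key_blue from where it was at the start of the episode above 0.015 m).
It fails at once if the kitchen timer is shoved (20 mm) (distance of kitchen_timer from where it was at the start of the episode above 0.02 m).
It fails at once if the matchbox is shoved (20 mm) (distance of matchbox from where it was at the start of the episode above 0.02 m).
It also fails if it takes over 64 s, if anything falls off the work surface, if the arm or the gripper's body presses on something with over 40 N, if the wrist force passes 120 N, or if a joint passes its speed limit or range.

## Working session

There is one attempt and no reset: what is moved stays moved. The work goes in short steps, Python scripts to look and compute and a shell command to move; the robot and the scene stay as the last step left them, time stands still between calls to the robot, and variables do not carry over. Pictures are saved under pics/ and viewed, at most 10 in all, crops included, and the job is handed in when it is done.

```bash
mkdir -p pics
cat > h.py <<'E'
import numpy as np, cv2
from bench import r
def shot(n,f=None):
    c=r.camera(n)
    if f: cv2.imwrite('pics/'+f,c['img'][:,:,::-1])
    return c
def ray(c,u,v):
    d=np.array([(u-c['cx'])/c['fx'],(v-c['cy'])/c['fy'],1.]); P=np.array(c['pose'])
    return P[:3,3],P[:3,:3]@d
def onz(c,u,v,z):
    o,d=ray(c,u,v); return o+d*(z-o[2])/d[2]
def proj(c,p):
    P=np.array(c['pose']); q=P[:3,:3].T@(np.array(p)-P[:3,3]); return np.array([c['fx']*q[0]/q[2]+c['cx'],c['fy']*q[1]/q[2]+c['cy']])
def tri(obs):
    A=np.zeros((3,3));b=np.zeros(3)
    for c,u,v in obs:
        o,d=ray(c,u,v); d=d/np.linalg.norm(d); M=np.eye(3)-np.outer(d,d); A+=M;b+=M@o
    return np.linalg.solve(A,b)
E
python3 - <<'E'
from h import *
np.set_printoptions(precision=4,suppress=True)
ims=[]
for n in ['scene','side','wrist']:
    c=shot(n); ims.append(c['img'])
    print(n,c['fx'],np.array(c['pose'])[:3,3],np.array(c['pose'])[:3,2])
    for l in ['key_red','key_red_head','key_blue','key_block','keyhole','lid_left','lid_right','lid_hinge','medicine_box','kitchen_timer','matchbox']:
        try: print(n,l,[(np.round(np.array(d['position'])*[512,384],1).tolist(),round(d['p'],2)) for d in r.recognise(n,l)][:4])
        except Exception as e: print(l,e)
    
for n,i in zip(['scene','side','wrist'],ims): cv2.imwrite(f'pics/{n}0.png',cv2.resize(i[:,:,::-1],(768,576),interpolation=cv2.INTER_CUBIC))
print(r.read_state())
E
```

```text
scene 474.7963181152616 [-0.0511  0.5976  0.7767] [ 0.5819 -0.493  -0.6468]
scene key_red [([178.4, 288.1], 0.6)]
scene key_red_head [([176.6, 286.2], 0.56)]
scene key_blue [([221.5, 266.0], 0.49)]
scene key_block [([199.7, 290.3], 0.66)]
scene keyhole [([285.1, 124.5], 0.94), ([292.6, 157.2], 0.24)]
scene lid_left [([284.6, 122.8], 0.82)]
scene lid_right [([288.2, 126.4], 0.78)]
scene lid_hinge [([284.1, 124.5], 0.55)]
scene medicine_box [([291.2, 157.3], 0.89)]
scene kitchen_timer [([173.0, 209.4], 0.96)]
scene matchbox [([174.5, 246.2], 0.61)]
side 412.44116885481424 [0.3927 1.0347 0.6197] [ 0.1473 -0.8645 -0.4805]
side key_red [([239.8, 177.1], 0.57), ([268.3, 268.2], 0.55), ([310.4, 230.5], 0.55)]
side key_red_head []
side key_blue [([283.4, 239.4], 0.58)]
side key_block [([273.5, 270.8], 0.77)]
side keyhole [([235.8, 136.8], 0.56)]
side lid_left [([237.3, 141.2], 0.94)]
side lid_right [([238.7, 139.5], 0.9)]
side lid_hinge [([234.5, 140.5], 0.63)]
side medicine_box [([240.5, 175.7], 0.58)]
side kitchen_timer [([282.3, 238.8], 0.68), ([192.2, 232.8], 0.65)]
side matchbox [([219.
[... 307 characters left out ...]
3)]
wrist lid_hinge [([248.9, 230.3], 0.89)]
wrist medicine_box [([216.2, 208.4], 0.65)]
wrist kitchen_timer [([247.3, 226.9], 0.56)]
wrist matchbox [([248.4, 226.3], 0.31)]
{'time': 1.8, 'joint_positions': array([-0.0226,  0.3322, -0.0646,  1.4601,  0.0216,  1.3499, -0.0885]), 'joint_vel': array([-0.0012, -0.    , -0.0003, -0.0009,  0.002 ,  0.0006, -0.    ]), 'joint_torque': array([  0.0015, -62.3036,   0.0254, -39.0119,  -0.0611,   0.0316,
         0.0002]), 'ee_pos': array([ 0.625 , -0.    ,  0.2226]), 'eef_rot': array([0.7071, 0.7071, 0.    , 0.    ]), 'ft_force': array([0.1754, 0.0535, 0.6646]), 'torque': array([0.0539, 0.0169, 0.0147]), 'grip_force': 0.0, 'width': 0.08713004610243567}
```

View pics/scene0.png

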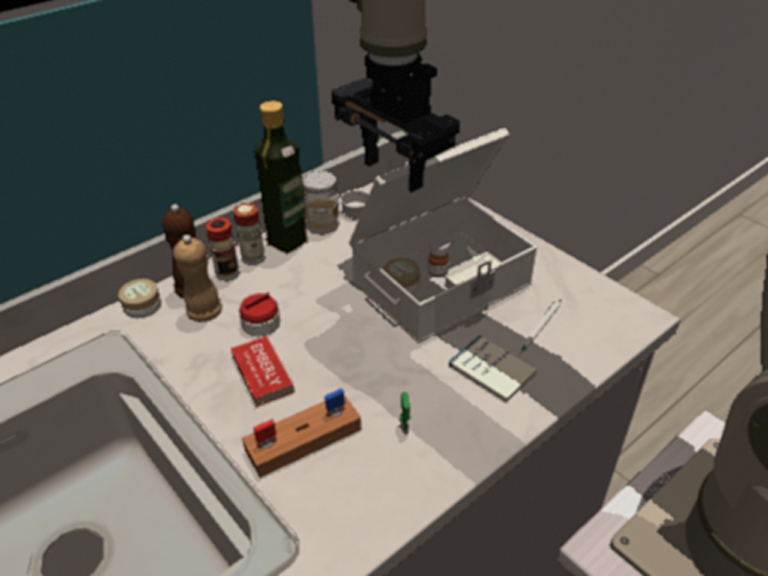

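View pics/side0.png

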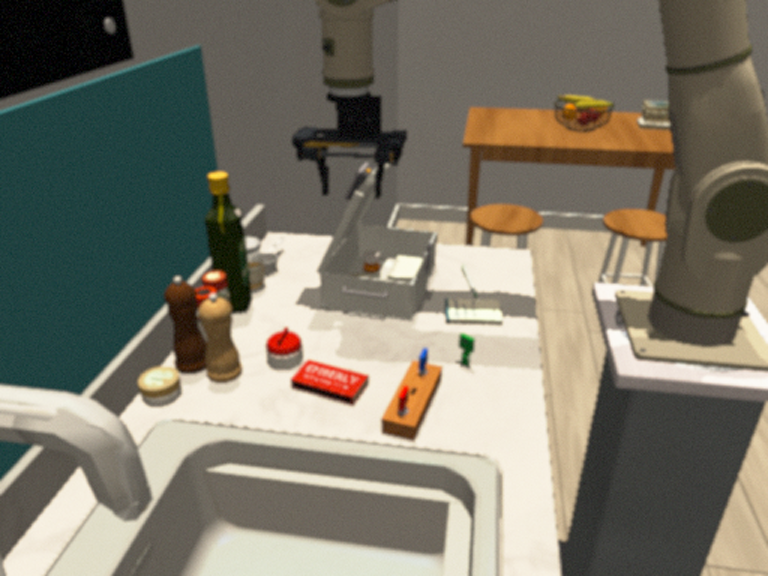

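The scene picture shows the red key at about (176,287), the blue key at (223,268) and a green look-alike at (270,274), in native pixels. It also shows the timer at (173,209), the matchbox at (174,246) and the box around (291,165), with its staple at (322,180).

Candidates for the red key:
- Red head in the block: scene (176,287), side (269,266).
- Blue head in the block: (223,268).
- Loose green look-alike: (270,274).
- Timer and matchbox, which are red but not keys.

I choose the red head in the block and check it in a close crop.

Run:
```python
from h import *
s=shot('scene')['img'];d=shot('side')['img']
cr=lambda i,u,v,w,h,W,H: cv2.resize(i[v:v+h,u:u+w,::-1],(W,H),interpolation=cv2.INTER_CUBIC)
a=cr(s,228,80,134,150,400,300*150*400//(134*300)//1) if 0 else None
# scene box: u228..362,v80..230 ; side box u208..298,v105..215 ; scene keys u155..285 v250..320 ; side keys
A=cr(s,225,85,140,140,400,400)
B=cr(d,205,105,100,100,400,400)
C=cr(s,158,250,120,60,400,200)
D=cr(d,245,215,80,80,200,200); D=cv2.copyMakeBorder(D,0,0,0,200,cv2.BORDER_CONSTANT)
cv2.imwrite('pics/crop1.png',np.vstack([np.hstack([A,B]),np.hstack([C,D])]))
```

```text
(no output)
```

View pics/crop1.png

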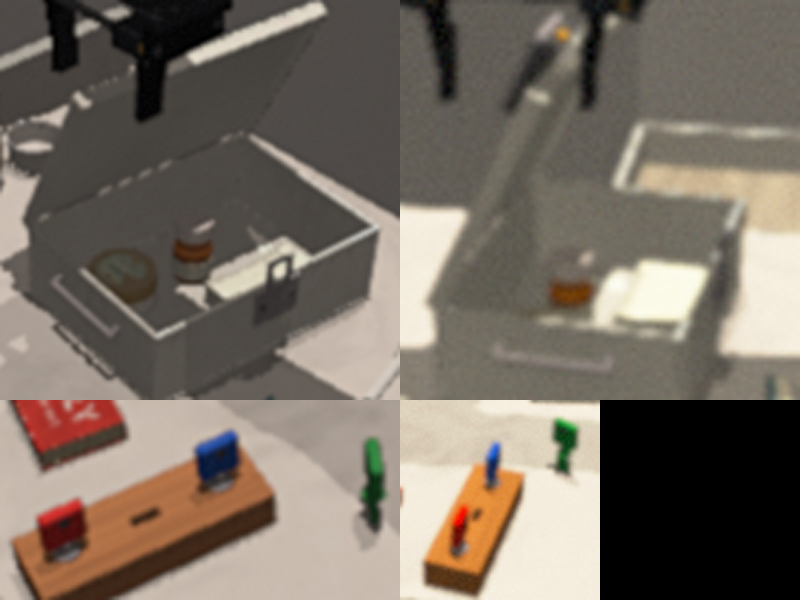

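The close crop confirms the choice: red key at the left end of the block (scene (177,288), side (269,263)), blue key at (223,267), and the green one loose on the table. The front-left rim corner of the box is at scene (280,203) and side (276,189.5).

Run:
```python
from h import *
np.set_printoptions(precision=4,suppress=True)
s=shot('scene');d=shot('side')
def red(c,u,v,ch):
    i=c['img'].astype(int); m=(i[:,:,ch]>90)&(i[:,:,ch]>1.8*i[:,:,1])&(i[:,:,ch]>1.6*i[:,:,2-ch])
    n,l,st,ce=cv2.connectedComponentsWithStats(m.astype('uint8')); k=min(range(1,n),key=lambda k:np.hypot(*(ce[k]-[u,v]))); return ce[k],st[k]
for nm,a,b,ch in [('red',(177,288),(269,263),0),('blue',(223,267),(282,238),2)]:
    (pa,sa),(pb,sb)=red(s,*a,ch),red(d,*b,ch); print(nm,pa,sa,pb,sb,tri([(s,*pa),(d,*pb)]))
z=.08
FL,FR,BL=onz(s,280,203,z),onz(s,357,165.5,z),onz(s,234.8,162.7,z)
print('scene',FL,FR,BL,np.linalg.norm(FL-FR),np.linalg.norm(FL-BL))
FL2,FR2,BL2=onz(d,276,189.5,z),onz(d,290.5,155.7,z),onz(d,213.7,180,z)
print('side',FL2,FR2,BL2,np.linalg.norm(FL2-FR2),np.linalg.norm(FL2-BL2))
for u,v in [(14,545),(248,450),(274,492),(42,605)]: print('blk',onz(s,158+u*.3,250+(v-400)*.3,.028))
```

```text
red [175.5517 283.7069] [169 280  14   9  58] [268.396  264.2673] [265 256   9  18 101] [0.4836 0.3414 0.0553]
blue [222.3226 263.0645] [217 260  11   7  31] [282.0588 236.5882] [281 233   3   8  17] [0.4641 0.2436 0.0597]
scene [0.5029 0.0518 0.08  ] [ 0.479  -0.1795  0.08  ] [0.6826 0.0338 0.08  ] 0.23260428916257173 0.18061607759268672
side [0.5015 0.0566 0.08  ] [ 0.4832 -0.1736  0.08  ] [0.6829 0.0295 0.08  ] 0.2309539464290776 0.1834136913572412
blk [0.5035 0.363  0.028 ]
blk [0.4698 0.2151 0.028 ]
blk [0.4338 0.224  0.028 ]
blk [0.4576 0.3737 0.028 ]
```

Run:
```python
from h import *
from scipy.optimize import least_squares
s=shot('scene');d=shot('side');w=shot('wrist')
cv2.imwrite('pics/wr.png',cv2.resize(w['img'][:,:,::-1],(640,480)))
def pts(p):
    x,y,t,a=p; c,sn=np.cos(t),np.sin(t)
    B=lambda X,Y,Z:[x+c*X-sn*Y,y+sn*X+c*Y,Z]
    L=lambda Y:B(.09-.18*np.cos(a),Y,.0805+.18*np.sin(a))
    return [B(-.09,.12,.08),B(-.09,-.12,.08),B(.09,.12,.08),L(-.12),L(.12)]
obs=[(s,0,280,203),(s,1,357,165.5),(s,2,234.8,162.7),(s,3,338.8,87.8),(d,0,276,189.5),(d,1,290.5,155.7),(d,2,213.7,180)]
f=lambda p:np.concatenate([proj(c,pts(p)[k])-[u,v] for c,k,u,v in obs])
R=least_squares(f,[.579,-.075,-.105,1.1],loss='soft_l1'); print(R.x,R.fun.round(1),pts(R.x)[3:])
P=R.x
print([proj(c,q).round(1) for c in (s,d,w) for q in pts(P)])
# wrist network: key_block etc
```

```text
[ 0.58038543 -0.07583045 -0.10201581  1.10096522] [-0.4  0.1  1.9 -1.  -0.1  0.2 -0.9  0.5 -0.4 -0.7  1.8 -1.5 -0.2  0.8] [[np.float64(0.576628100399843), np.float64(-0.1960729589985258), np.float64(0.2409960575718314)], [np.float64(0.6010694479095591), np.float64(0.042679256764824314), np.float64(0.2409960575718314)]]
[array([279.6, 203.1]), array([358.9, 164.5]), array([234.7, 162.9]), array([337.9,  88.3]), array([253.2, 120.8]), array([275.6, 188.8]), array([292.3, 154.2]), array([213.5, 180.8]), array([262.9, 103. ]), array([239.9, 129.6]), array([116.5, 124. ]), array([119.5, 346.7]), array([316.8, 144.5]), array([178.6, 541.4]), array([199.9, 178.5])]
```

View pics/wr.png

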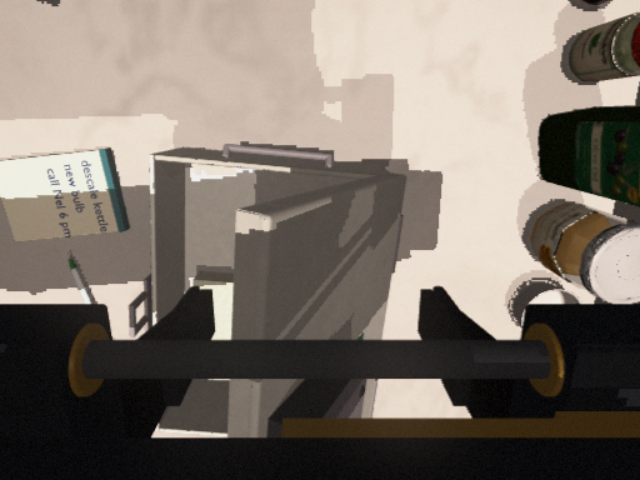

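The wrist view shows the lid standing between the open fingers: free edge at about (250,215), staple at (140,305) on the left. I'll lift out, close the fingers, come down behind the lid and push it shut.

```bash
python3 -m jog '[[0,-0.02,-0.02,0,0.087],[0.012,-0.02,-0.07,0,0.087],[0.012,0.01,-0.09,0,0],[0.012,0.035,-0.09,0,0],[0.012,0.035,-0.09,0,0],[0.012,0.035,-0.09,0,0],[0.012,0.035,-0.05,0,0],[0.012,0.035,-0.01,0,0],[0.012,0.035,-0.01,0,0]]' 20
```

```text
time: 3.05
ee_pos: [0.6565, 0.0117, 0.2269]
eef_rot: [0.707, 0.707, -0.004, -0.003]
ft_force: [-0.5, -0.1, -1.0]
width: 0.0393
grip_force: 0.0
```

```bash
python3 -m jog '[[0,0,0,0,0],[0,0,0,0,0],[0,-0.038,0.016,0,0],[0,-0.057,0.027,0,0],[0,-0.075,0.041,0,0],[0,-0.091,0.057,0,0],[0,-0.104,0.075,0,0],[0,-0.114,0.095,0,0],[0,-0.119,0.109,0,0],[0,-0.124,0.131,0,0],[0,-0.125,0.146,0,0],[0,-0.125,0.15,0,0]]'
```

```text
time: 4.25
ee_pos: [0.5361, 0.0122, 0.0865]
eef_rot: [0.707, 0.707, 0.001, 0.001]
ft_force: [-24.4, -2.2, 55.1]
width: 0.0007
grip_force: 27.3
```

```bash
python3 -m jog '[[0,-0.125,0,0,0]]' >/dev/null 2>&1 <<< '' & wait
python3 - <<'E'
from bench import r
print(r.read_state()['ee_pos'],r.read_state()['ft_force'])
E
```

```text
[0.49206441 0.01252158 0.08653006] [ 8.08647166 -0.43694907 11.98439048]
```

That row was a mistake: I sent an unintended sideways shift of 125 mm, which the jog capped at about 45 mm. The fingers slid along the lid at low force and nothing seems harmed. Next I'll lift and look at the lock.

```bash
python3 -m jog '[[0,0,-0.03,0,0],[0,0.01,-0.08,0,0],[-0.05,0.03,-0.12,0,0.03],[-0.1,0.035,-0.16,0,0.03],[-0.13,0.035,-0.167,0,0.03],[-0.13,0.035,-0.167,0,0.03],[-0.13,0.035,-0.167,0,0.03]]'
python3 - <<'E'
from h import *
w=shot('wrist');cv2.imwrite('pics/w2.png',cv2.resize(w['img'][:,:,::-1],(768,576)))
np.save('w2.npy',w['pose'])
for n in ['scene','wrist']:
    if n=='scene': s=shot(n,'s2.png')
    print(n,[(np.array(q['position'])*[512,384],q['p']) for q in r.recognise(n,'keyhole')])
print(proj(w,[.523,-.069,.1105]),r.read_state()['time'])
E
```

```text
time: 5.05
ee_pos: [0.5209, -0.12, 0.2522]
eef_rot: [0.708, 0.706, 0.001, 0.002]
ft_force: [0.1, 0.6, -0.1]
width: 0.0278
grip_force: 0.0
scene [(array([293.888 , 167.3088]), 0.57)]
wrist [(array([315.392 , 114.3168]), 0.93)]
[255.0865621  125.78013835] 5.25
```

View pics/w2.png

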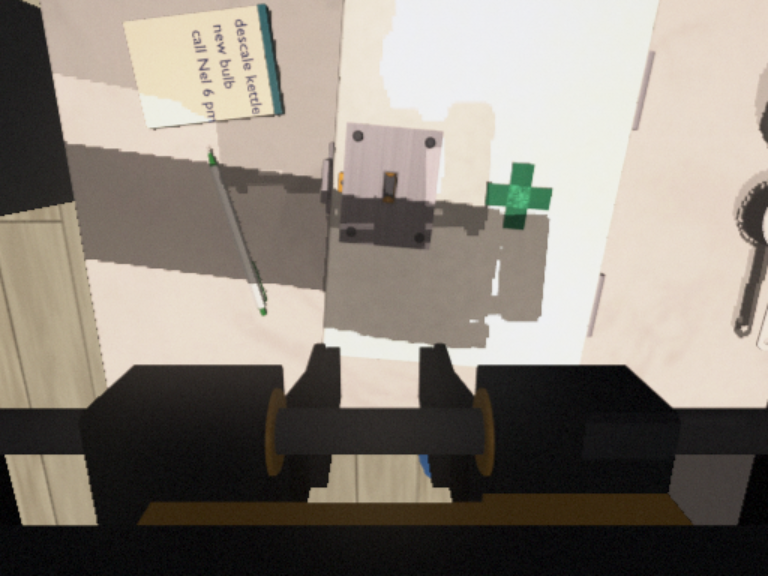

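The lid is shut. The lock case shows at corners (348,124), (443,131), (424,249) and (339,241), with the keyhole at (390,186) in the enlarged picture.

Run:
```python
from h import *
np.set_printoptions(precision=4,suppress=True)
w=shot('wrist')
q=[onz(w,u/1.5,v/1.5,.1105) for u,v in [(348,124),(443,131),(424,249),(339,241),(390,186)]]
for p in q: print(p)
print('sizes',[np.linalg.norm(q[i]-q[(i+1)%4]) for i in range(4)],'c',sum(q[:4])/4)
i=w['img'][115:135,250:270].astype(int).sum(2); print(i)
```

```text
[ 0.5012 -0.0285  0.1105]
[ 0.5551 -0.0322  0.1105]
[ 0.5462 -0.1004  0.1105]
[ 0.4948 -0.0956  0.1105]
[ 0.5253 -0.0629  0.1105]
sizes [np.float64(0.05401849174262829), np.float64(0.06881457861203398), np.float64(0.05166329332960758), np.float64(0.06740635163491014)] c [ 0.5243 -0.0642  0.1105]
[[542 531 534 528 522 519 521 508 532 532 536 541 539 523 520 509 517 524
  527 533]
 [533 533 528 527 534 528 518 520 533 534 529 538 536 531 519 515 526 529
  523 530]
 [535 531 528 522 528 535 514 525 527 530 533 536 523 521 521 524 533 525
  537 527]
 [534 536 529 529 532 521 509 520 527 524 534 540 526 522 525 513 516 528
  519 526]
 [532 528 525 529 531 525 515 522 446 430 460 468 489 482 471 506 525 533
  526 525]
 [528 535 523 529 523 520 504 514 410 349 364 367 357 359 386 412 416 440
  498 521]
 [528 534 524 523 527 521 504 487 401 269 280 320 349 334 321 264 247 357
  467 531]
 [524 522 527 529 527 524 515 491 363 260 236 254 298 286 251 161 200 351
  496 526]
 [526 526 528 530 529 522 513 483 360 268 253 249 248 244 242 164 189 346
  491 529]
 [527 534 523 518 536 528 505 454 340 
[... 197 characters left out ...]
 269 392
  503 535]
 [529 525 521 522 516 509 497 356 212 228 245 262 242 246 233 165 285 430
  504 522]
 [519 521 513 519 519 504 503 345 190 225 249 239 249 237 230 172 287 448
  512 528]
 [526 521 512 521 521 500 512 298 179 229 243 239 243 240 222 183 319 465
  520 526]
 [521 529 523 517 507 500 510 304 144 214 253 248 235 243 225 176 325 457
  513 527]
 [522 519 521 525 515 494 486 286 140 137 151 152 139 138 139 170 335 484
  521 524]
 [525 523 519 521 510 495 484 282 134 120 120 116 126 110 113 181 328 487
  521 527]
 [265 277 260 266 263 258 256 183 140 118 115 108 117 123 122 152 197 247
  264 271]
 [208 203 192 195 192 188 192 172 127 122 114 114 122 120 125 149 163 182
  190 192]]
```

```bash
python3 -m jog '[[0.05,-0.005,0,0,0.04],[0.1,-0.01,0,0,0.04],[0.15,-0.015,0,0,0.04],[0.2,-0.02,0,0,0.04],[0.25,-0.025,0,0,0.04],[0.3,-0.03,0,0,0.04],[0.35,-0.035,0.01,0.1,0.04],[0.4,-0.04,0.03,0.19,0.04],[0.408,-0.041,0.03,0.19,0.04],[0.408,-0.041,0.03,0.19,0.04],[0.408,-0.041,0.03,0.19,0.04],[0.408,-0.041,0.03,0.19,0.04]]'
python3 - <<'E'
from h import *
w=shot('wrist');cv2.imwrite('pics/w3.png',cv2.resize(w['img'][:,:,::-1],(768,576)))
print([(np.array(q['position'])*[768,576],q['p']) for q in r.recognise('wrist','key_red')])
print(proj(w,[.48,.342,.06])*1.5)
E
```

```text
time: 6.5
ee_pos: [0.4798, 0.2884, 0.22]
eef_rot: [0.771, 0.636, 0.0, 0.0]
ft_force: [-0.3, 0.4, 0.6]
width: 0.0402
grip_force: 0.0
[(array([361.6512, 181.3248]), 0.65)]
[364.22359618 183.33837954]
```

View pics/w3.png

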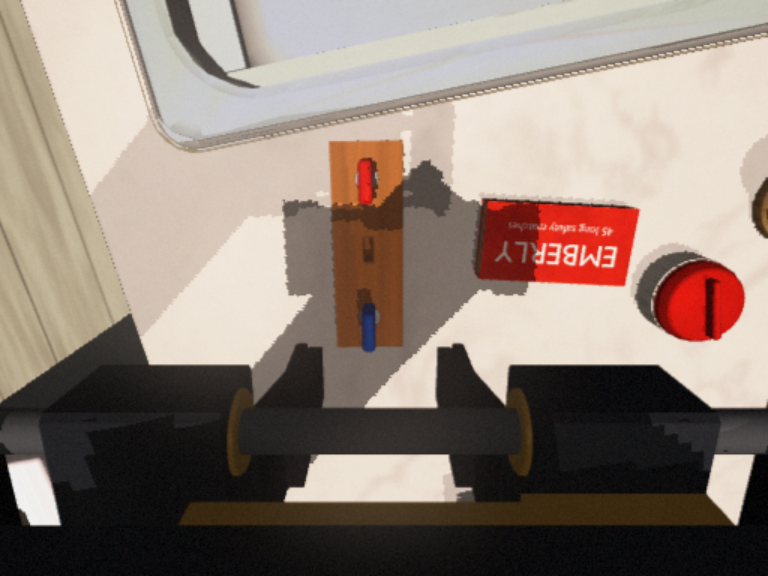

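The wrist picture shows the red key at about (366,181) and the blue key at (369,328) on the block, whose edges are now parallel to the tool. Next I'll compute the offsets.

Run:
```python
from h import *
np.set_printoptions(precision=4,suppress=True)
w=shot('wrist')
b=[onz(w,u/1.5,v/1.5,.028) for u,v in [(330,141),(404,140),(403,346),(337,346)]]
for p in b: print(p)
print([np.linalg.norm(b[i]-b[(i+1)%4]) for i in range(4)],sum(b)/4)
d=(b[0]+b[1]-b[2]-b[3]);print('yaw',np.arctan2(-d[0],d[1]))
i=w['img'].astype(int);m=(i[:,:,0]>100)&(i[:,:,1]<.5*i[:,:,0])&(i[:,:,2]<.5*i[:,:,0]); m[:,300:]=0;m[:,:225]=0;m[:,:]&=True
v,u=np.where(m);print(u.min(),u.max(),v.min(),v.max(),u.mean(),v.mean())
k=onz(w,u.mean(),v.mean(),.056);print('red',k)
slot=onz(w,368/1.5,248/1.5,.028);print('midslot',slot)
blue=onz(w,369/1.5,328/1.5,.056);print('blue',blue, 'mid',(k+blue)/2)
s=r.read_state();from scipy.spatial.transform import Rotation as R
M=R.from_quat(s['eef_rot']).as_matrix();print(s['ee_pos'],M, 'tool shift',M.T@(k-s['ee_pos']))
```

```text
[0.4616 0.3717 0.028 ]
[0.5106 0.3628 0.028 ]
[0.4833 0.216  0.028 ]
[0.4343 0.2256 0.028 ]
[np.float64(0.04976912155727995), np.float64(0.14932284203390486), np.float64(0.04993006674041841), np.float64(0.14865830473266306)] [0.4725 0.2941 0.028 ]
yaw -0.18405847534394773
238 248 106 137 243.11805555555554 121.31597222222223
red [0.4803 0.3427 0.056 ]
midslot [0.4723 0.2951 0.028 ]
blue [0.4636 0.2455 0.056 ] mid [0.4719 0.2941 0.056 ]
[0.4797 0.2888 0.2201] [[ 0.1906  0.9817  0.0009]
 [ 0.9817 -0.1906  0.    ]
 [ 0.0002  0.0009 -1.    ]] tool shift [ 0.053  -0.0098  0.1641]
```

```bash
python3 -m jog '[[0.045,-0.008,0.02,0,0.04],[0.0535,-0.009,0.06,0,0.04],[0.0535,-0.009,0.1,0,0.04],[0.0535,-0.009,0.14,0,0.04],[0.0535,-0.009,0.165,0,0.04],[0.0535,-0.009,0.18,0,0.04],[0.0535,-0.009,0.18,0,0.04],[0.0535,-0.009,0.18,0,0.04],[0.0535,-0.009,0.18,0,0]]' 45; python3 -m jog '[[0,0,0,0,0],[0,0,0,0,0],[0,0,0,0,0],[0,0,0,0,0],[0,0,0,0,0]]'
```

```text
time: 7.55
ee_pos: [0.4814, 0.345, 0.0415]
eef_rot: [0.771, 0.637, 0.002, 0.0]
ft_force: [-0.8, -0.5, 0.3]
width: 0.0372
grip_force: 0.0
time: 8.05
ee_pos: [0.4807, 0.3443, 0.0398]
eef_rot: [0.771, 0.637, 0.0, 0.0]
ft_force: [1.1, 0.6, 1.1]
width: 0.0085
grip_force: 45.0
```

```bash
python3 -m jog '[[0,0,-0.01,0,0],[0,0,-0.03,0,0],[0,0,-0.06,0,0],[0,0,-0.1,0,0],[0,0,-0.14,0,0],[0,0,-0.16,0,0]]'; python3 -m jog '[[-0.045,0.014,0,0,0],[-0.09,0.028,0,0,0],[-0.135,0.042,0,0,0],[-0.18,0.056,0,0,0],[-0.225,0.07,0,0,0],[-0.27,0.084,0,0,0],[-0.315,0.098,0,-0.03,0],[-0.36,0.112,0,-0.09,0],[-0.393,0.121,0,-0.09,0],[-0.393,0.121,0,-0.09,0],[-0.393,0.121,0,-0.09,0],[-0.393,0.121,0,-0.09,0]]'
python3 - <<'E'
from h import *
np.set_printoptions(precision=4,suppress=True)
w=shot('wrist');s=shot('scene');d=shot('side')
print(proj(s,[.5247,-.0635,.1105]),proj(d,[.5247,-.0635,.1105]))
a=cv2.resize(w['img'][60:260,128:384,::-1],(512,400),interpolation=cv2.INTER_CUBIC)
x=lambda i,u,v:cv2.resize(i[v:v+50,u:u+72,::-1],(288,200),interpolation=cv2.INTER_CUBIC)
ps=proj(s,[.5247,-.0635,.14]).astype(int)-[36,25];pd=proj(d,[.5247,-.0635,.14]).astype(int)-[36,25];print(ps,pd)
cv2.imwrite('pics/h1.png',np.hstack([a,np.vstack([x(s['img'],*ps),x(d['img'],*pd)])]))
for z in (.167,.1105):
  e=r.read_state()['ee_pos'];print(proj(w,[e[0],e[1],z]),e)
E
```

```text
time: 8.65
ee_pos: [0.4807, 0.3453, 0.2042]
eef_rot: [0.771, 0.637, 0.002, -0.0]
ft_force: [1.0, -0.2, 0.8]
width: 0.0085
grip_force: 45.0
time: 9.85
ee_pos: [0.5249, -0.0629, 0.1998]
eef_rot: [0.741, 0.672, 0.0, -0.0]
ft_force: [-0.8, 0.1, -0.5]
width: 0.0089
grip_force: 45.0
[310.4442 166.2124] [273.3718 160.4106]
[275 130] [237 126]
[254.2361 225.7129] [ 0.5249 -0.0631  0.1997]
[253.9298 198.6142] [ 0.5249 -0.0631  0.1997]
```

View pics/h1.png

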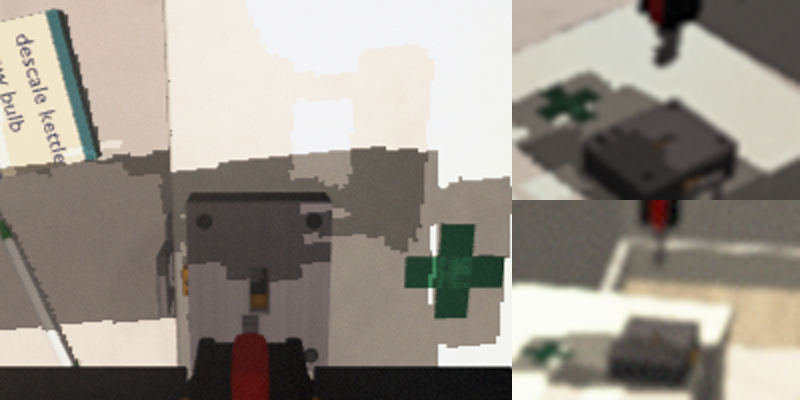

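The wrist view shows the slot at crop (260,290), i.e. native (258,205), with the key bit just below it at (250,322). Now I'll measure it precisely.

Run:
```python
from h import *
np.set_printoptions(precision=4,suppress=True,linewidth=250)
w=shot('wrist');i=w['img'].astype(int).sum(2)
print('cols 246..272, rows 190..228 step1'); print(i[190:230,246:272])
e=r.read_state()['ee_pos']
for q in [(258,205)]: print(onz(w,*q,.1105)-e)
```

```text
cols 246..272, rows 190..228 step1
[[197 187 184 ... 195 198 185]
 [189 199 191 ... 203 198 184]
 [182 188 180 ... 194 194 194]
 ...
 [240 205 167 ... 314 309 310]
 [160 128 120 ... 317 316 300]
 [129 127 119 ... 311 264 156]]
[ 0.0027 -0.0056 -0.0892]
```

Run:
```python
from h import *
w=shot('wrist');i=w['img'].astype(int)
for v in range(190,230): print(v,' '.join('%3d'%(x//3) for x in i[v,246:272].sum(1)),'|',' '.join('%3d'%x for x in (i[v,246:272,0]-i[v,246:272,2])))
```

```text
190  62  62  62  64  59  68  61  61  64  66  62  62  60  61  63  59  61  66  63  63  62  63  62  64  64  61 |   7   7   6   6   6   8  10   8   9  11   9   8   7   9  10   8   6   7   7   8  11   5   9   8   9  11
191  62  62  61  58  59  64  62  63  63  62  64  60  64  60  58  63  63  61  64  63  61  64  63  64  63  61 |   8  10   8   7   8  12   8  11   9   7   7   6   8   7   8   8  10   7   9   6   7   7   7   9  10   8
192  64  63  61  62  62  63  63  59  63  62  62  59  61  60  57  63  58  62  64  62  63  61  60  67  63  61 |   5   8  12   8   9  11   9   7   8   4   8  11   5  10   6   8  10   9   8  10  10   7  10   5  11   7
193  64  61  64  61  59  57  58  57  55  60  54  53  57  49  48  55  58  64  62  65  59  60  66  63  61  62 |   6   8  10   8   9   9   6   5   6   6   5   6   6   7   7  14  10   5   9  10   8   7   8   5  11  10
194  62  60  63  62  59  59  54  52  50  53  53  52  52  43  35  44  58  63  63  62  60  62  62  64  62  58 |   9   9   9   8   8  11   8   6   5   5   5   6   3   3   4  18   9   7   6   6  10   8   8   7   8   6
195  61  64  59  60  60  58  5
[... 6759 characters left out ...]
13  16  14  10   9   8  13  13  14  10  13  16  11  15  14
227  78  73  57  43  41  38  39  36  42  34  41  54  57  81  98 102 103 105 104 102 108 104 104 106 100 104 |  25  32  39  45  48  50  48  57  50  48  47  44  38  25  18  13  14  13  15  14  11  14  12  13  13  14
228  60  42  40  38  37  38  36  39  38  36  33  36  38  46  91 104  98 102 101 104 101 103 105 108 103 102 |  41  50  51  54  54  53  50  51  52  53  55  57  52  44  17  14  15  15  14  16  12  13  15  14  13  13
229  47  36  38  41  35  37  38  35  34  34  42  38  35  36  66  95 101 103 103 104 103 102 103 105  85  54 |  47  51  50  51  54  52  57  54  54  52  51  53  53  50  38  16  16  14  15  12  12  10  14  15  14   9
```

Run:
```python
from h import *
from scipy.spatial.transform import Rotation as R
np.set_printoptions(precision=4,suppress=True)
w=shot('wrist');s=r.read_state();e=s['ee_pos'];M=R.from_quat(s['eef_rot']).as_matrix()
T=lambda x,y,z:e+M@np.array([x,y,z])
print('bit top edge pred',proj(w,T(.008,0,.028)),proj(w,T(.008,0,.020)),'obs 252.6,216.8')
print('slot pred',proj(w,T(0,0,e[2]-.1105)),'tool off',M.T@(onz(w,257.4,204.4,.1105)-e))
# bit measured position in tool
print('bit off',M.T@(onz(w,252.6,216.8,e[2]-.028)-e),M, e)
```

```text
bit top edge pred [254.1999 216.2387] [254.2565 221.0747] obs 252.6,216.8
slot pred [253.8705 198.5912] tool off [-0.0048  0.0028  0.0891]
bit off [ 0.0076 -0.001   0.028 ] [[ 0.0987  0.9951  0.0001]
 [ 0.9951 -0.0987  0.0001]
 [ 0.0001  0.0001 -1.    ]] [ 0.5249 -0.0639  0.1996]
```

```bash
python3 -m jog '[[-0.0044,0.0036,0.01,0,0],[-0.0044,0.0036,0.03,0,0],[-0.0044,0.0036,0.04,0,0],[-0.0044,0.0036,0.04,0,0],[-0.0044,0.0036,0.04,0,0]]'
python3 - <<'E'
from h import *
from scipy.spatial.transform import Rotation as R
np.set_printoptions(precision=4,suppress=True)
w=shot('wrist');s=r.read_state();e=s['ee_pos'];M=R.from_quat(s['eef_rot']).as_matrix()
T=lambda x,y,z:e+M@np.array([x,y,z])
print(e,'bit pred',proj(w,T(.008,0,.028)),'slot pred',proj(w,T(0,0,e[2]-.1105)),proj(w,T(.009,0,e[2]-.1105)))
cv2.imwrite('pics/h2.png',cv2.resize(w['img'][180:260,215:305,::-1],(720,640)[:1]+(600,),interpolation=cv2.INTER_NEAREST))
E
```

```text
time: 10.65
ee_pos: [0.5281, -0.0693, 0.1597]
eef_rot: [0.742, 0.671, -0.0, -0.0]
ft_force: [-0.2, 0.0, -0.7]
width: 0.0089
grip_force: 45.0
[ 0.5284 -0.0693  0.1601] bit pred [254.6925 216.101 ] slot pred [254.5299 216.0937] [254.5435 203.2541]
```

View pics/h2.png

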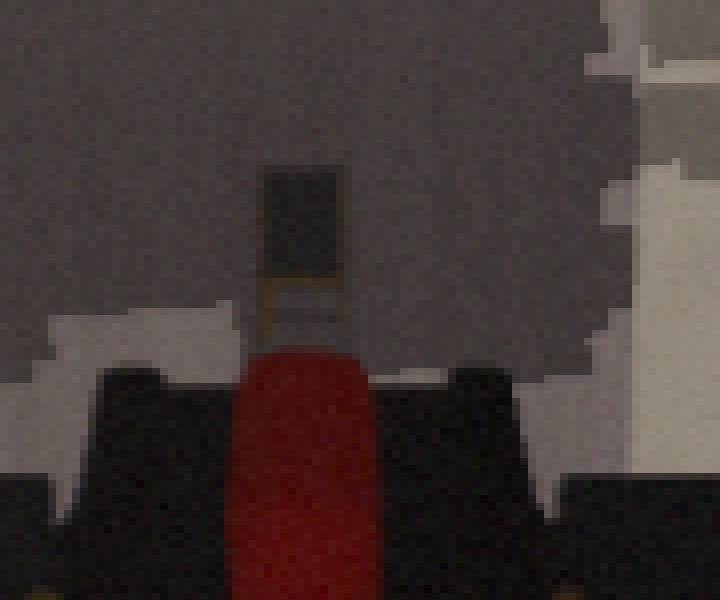

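The slot (crop columns 258–345, top edge row 165) and the bit (columns 272–338) line up within about 0.5 mm across and 1 mm along. I'll correct that and go in.

```bash
python3 -m jog '[[0.001,-0.0003,0.004,0,0],[0.001,-0.0003,0.01,0,0],[0.001,-0.0003,0.015,0,0],[0.001,-0.0003,0.019,0,0],[0.001,-0.0003,0.022,0,0],[0.001,-0.0003,0.025,0,0],[0.001,-0.0003,0.027,0,0],[0.001,-0.0003,0.027,0,0]]'
```

```text
time: 11.5
ee_pos: [0.5277, -0.0683, 0.1323]
eef_rot: [0.742, 0.671, -0.0, -0.0]
ft_force: [0.0, -0.3, -0.5]
width: 0.0087
grip_force: 45.0
```

```bash
python3 -m jog '[[0,0,0.002,0,0],[0,0,0.004,0.03,0],[0,0,0.005,-0.03,0],[0,0,0.006,0.03,0],[0,0,0.007,-0.03,0],[0,0,0.008,0.03,0],[0,0,0.009,-0.03,0],[0,0,0.009,0,0]]' 55
```

```text
time: 12.3
ee_pos: [0.5283, -0.0682, 0.124]
eef_rot: [0.742, 0.671, 0.001, 0.0]
ft_force: [0.3, 1.1, 1.0]
width: 0.0087
grip_force: 55.0
```

```bash
python3 -m jog '[[0,0,0.001,0.03,0],[0,0,0.002,-0.03,0],[0,0,0.003,0.03,0],[0,0,0.004,-0.03,0],[0,0,0.004,0,0],[0,0,0.004,0,0]]'
```

```text
time: 12.9
ee_pos: [0.529, -0.0682, 0.1219]
eef_rot: [0.743, 0.669, 0.001, 0.001]
ft_force: [-4.5, 1.3, 19.7]
width: 0.0087
grip_force: 55.0
```

```bash
python3 -m jog '[[0,0,0.001,0.04,0],[0,0,0.001,-0.04,0],[0,0,0.002,0.04,0],[0,0,0.002,-0.04,0],[0,0,0.002,0,0]]'
python3 - <<'E'
from h import *
s=shot('scene');d=shot('side');w=shot('wrist')
x=lambda i,u,v:cv2.resize(i[v:v+50,u:u+60,::-1],(390,325),interpolation=cv2.INTER_CUBIC)
ps=proj(s,[.528,-.068,.12]).astype(int)-[30,25];pd=proj(d,[.528,-.068,.12]).astype(int)-[30,25]
cv2.imwrite('pics/h3.png',np.hstack([x(s['img'],*ps),x(d['img'],*pd)]))
E
```

```text
time: 13.4
ee_pos: [0.5292, -0.0683, 0.1217]
eef_rot: [0.742, 0.67, 0.001, 0.001]
ft_force: [-13.2, 2.8, 36.7]
width: 0.0089
grip_force: 55.0
```

View pics/h3.png

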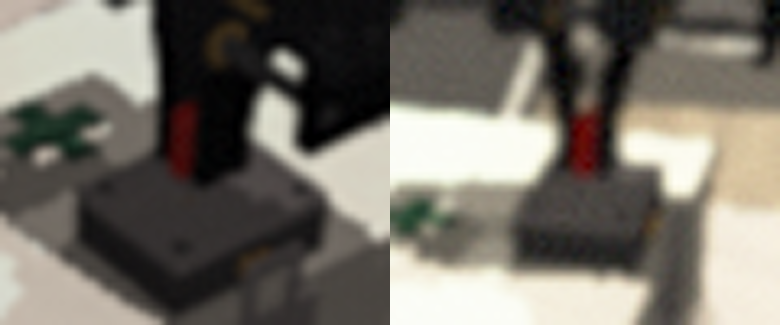

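```bash
python3 -c "
from bench import r
s=r.read_state();print(s['joint_positions'].round(3),s['ft_force'],s['torque'],s['ee_pos'])"
python3 -m jog '[[0,-0.001,-0.002,0.05,0],[0,-0.001,-0.002,0.15,0],[0,-0.001,-0.002,0.3,0],[0,-0.001,-0.002,0.4,0]]' 60
```

```text
[ 0.091  0.213 -0.054  1.83   0.013  1.095 -0.072] [-12.6659465    1.39605015  37.76621833] [0.23204209 3.20413985 0.12103701] [ 0.52920359 -0.06826999  0.1217407 ]
time: 13.95
ee_pos: [0.5284, -0.0681, 0.122]
eef_rot: [0.862, 0.506, 0.002, 0.001]
ft_force: [-2.6, 1.8, 19.2]
width: 0.0086
grip_force: 60.0
```

```bash
python3 -m jog '[[0,0,0,0.15,0],[0,0,0,0.3,0],[0,0,0,0.45,0],[0,0,0,0.6,0],[0,0,0,0.75,0],[0,0,0,0.87,0],[0,0,0,0.97,0],[0,0,0,1.07,0],[0,0,0,1.12,0],[0,0,0,1.12,0]]' 60; python3 -c "
from bench import r
s=r.read_state();print(s['joint_positions'].round(3),s['torque'],s['ft_force'])"
```

```text
time: 14.95
ee_pos: [0.5287, -0.0688, 0.122]
eef_rot: [1.0, -0.027, 0.002, 0.0]
ft_force: [-1.4, -2.3, 18.0]
width: 0.0085
grip_force: 60.0
[-0.048  0.207  0.102  1.839 -0.023  1.092 -1.563] [-0.39325843  0.50732641  0.14444398] [-1.35389751 -2.30886059 17.9741522 ]
```

```bash
python3 -m jog '[[0,0,0,0.06,0],[0,0,0,0.12,0],[0,0,0,0.12,0],[0,0,0,0.12,0]]'
python3 - <<'E'
from h import *
s=shot('scene');d=shot('side');w=shot('wrist')
st=r.read_state();print(st['torque'],st['ft_force'],st['time'],st['grip_force'])
x=lambda i,u,v:cv2.resize(i[v:v+50,u:u+60,::-1],(390,325),interpolation=cv2.INTER_CUBIC)
ps=proj(s,[.50,-.068,.105]).astype(int)-[30,25];pd=proj(d,[.51,-.068,.11]).astype(int)-[30,25]
cv2.imwrite('pics/h4.png',np.hstack([x(s['img'],*ps),x(d['img'],*pd)]))
E
```

```text
time: 15.35
ee_pos: [0.5287, -0.0689, 0.122]
eef_rot: [0.996, -0.086, 0.002, 0.0]
ft_force: [-1.5, -2.2, 18.1]
width: 0.0086
grip_force: 60.0
[-0.50490589  0.51906063  0.12408334] [-1.08415796 -2.17708621 17.79895119] 15.5 60.00611739233136
```

View pics/h4.png

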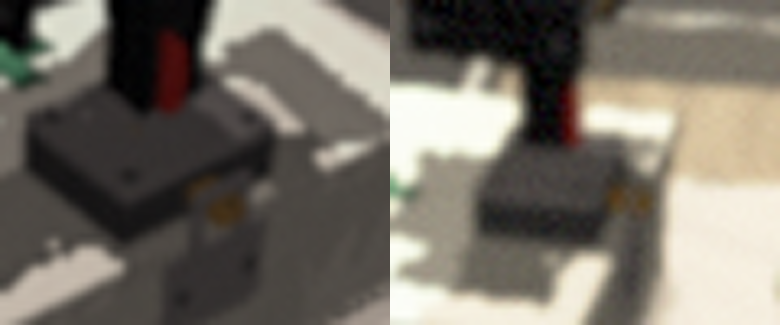

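The bolt has come out through the staple: brass shows at (225,210) in the scene crop and (640,200) in the side crop. I'll turn slightly further to be sure it rests at the stop.

```bash
python3 -m jog '[[0,0,0,0.05,0],[0,0,0,0.1,0],[0,0,0,0.1,0],[0,0,0,0.1,0],[0,0,0,0.1,0]]'; python3 -c "
from bench import r
s=r.read_state();print(s['joint_positions'].round(3),s['torque'],s['ft_force'])"
```

```text
time: 16.0
ee_pos: [0.5287, -0.069, 0.122]
eef_rot: [0.991, -0.136, 0.002, 0.0]
ft_force: [-2.0, -2.6, 18.5]
width: 0.0086
grip_force: 60.0
[-0.068  0.207  0.125  1.84  -0.028  1.091 -1.776] [-0.5740145   0.47264248  0.35509518] [-2.03457116 -2.57204442 18.54064147]
```

The torque has risen from 0.12 to 0.36 N m, so the plug is at its stop, with the grip at 60 N and the key pressed down. Handing in.

```bash
python3 -m jog '[[0,0,0,0,0],[0,0,0,0,0],[0,0,0,0,0]]'; python3 -c "
from bench import r
print(r.close_job())"
```

```text
time: 16.3
ee_pos: [0.5287, -0.069, 0.122]
eef_rot: [0.991, -0.136, 0.002, 0.0]
ft_force: [-2.1, -2.5, 17.9]
width: 0.0084
grip_force: 60.0
the job is handed in; nothing more can be done
None
```

The job is handed in at 16.3 s: the lid is shut, the red key is home and held against the stop with the bolt out through the staple, and the blue key, timer and matchbox were not touched; one mistyped row slid the closed fingers about 45 mm along the shut lid, with no visible harm.

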